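Put three vessels back into their own spill trays

ROBOT

A 7-joint arm with a two-finger parallel gripper is mounted at the origin on a cart in front of the work surface, level with it; the furniture and walls round the work are solid. World frame = base frame: x ahead of the robot, y to its left, z up, the work surface at z = 0. Lengths are in m, angles in rad, forces in N, time in s.
With the tool pointing down it reaches from about 0.425 to 0.875 m from the base axis. Payload 8.4 kg.
Tool frame: the origin (TCP) lies at the very end of the fingers, on their centre line; the grasp point (between the pads) lies 19 mm behind it; z points along the fingers, y is the line along which they close (so a half turn about z gives the same grasp; the last joint's range is limited). The gripper opens to 85 mm and grips with 20 to 120 N. Pads are 22 mm wide; open, the fingers measure 114 mm over their backs; the gripper's body (76 mm by 85 mm) begins 54 mm behind the grasp point. The pads swing forward as they close: fully open they stand 13 mm farther back than shut.
Start: joints at [1.046, 0.333, 0.04, 1.465, -0.013, 1.343, -0.059], TCP at [0.268, -0.592, 0.231] pointing down, gripper open.
Joint ranges: [-2.58, 2.58], [-0.38, 2.09], [-1.3, 1.39], [0.25, 2.4], [-1.5, 4.64], [0.08, 2.09], [-2.65, 2.65]. Speed limits (rad/s): [2.22, 2.22, 2.79, 2.79, 3.14, 3.14, 3.14].

INTERFACE

Orientations are given as a 3x3 rotation matrix whose columns are the frame's x, y, z axes.
In Python, from cell import status, imaging, job gives the robot as it stands. The module is installed in compiled form; this text tells all that it offers.
- The arm moves only by the shell command python3 -m creep 'ROWS' [FORCE]. ROWS is text: rows parted by semicolons, each of 7 numbers parted by spaces: the closure, from 0 (fully open) to 1 (shut), then the shift along the tool's x, y, z in mm, then the turn, a rotation vector about the tool's x, y, z in degrees. In form: jaw dx dy dz wx wy wz; .... A call has 1 to 5 rows; each row shifts and turns the commanded pose from where the row before left it, along the tool's axes as they then stand; what a row does not reach is not made up. A row lasts 1/8 s, in which the tool goes at most 62.5 mm and 10.7 degrees, less where a joint would pass 70% of its speed; a pose out of reach is approached as far as the arm can. A call with a gripper value outside its range is refused whole. The fingers move at their own pace and stop on an object; FORCE is the grip in N (left out, the last holds). Time passes only in rows, so rows that do not move let the fingers close. It gives the time, the measured TCP pose, the force, the opening and the grip force at its end, in the units of the state.
- status.sense(): the state, without advancing time (a new reading comes with each control period).
- imaging.snapshot(name): name is "side" or "top"; returns the picture (420x560x3 uint8, red, green, blue); there is no depth.
- imaging.calibration(name): a dict with "K" (3x3 intrinsics, pixels), "k1" (the pictures are not rectified: a ray, as slopes to the right and down, at radius r is drawn at 1 + k1 r^2 times it, then the intrinsics apply), "R" (3x3) and "t" (3): a world point X has camera coordinates R X + t. Camera axes: x right, y down, z forward; pixel columns grow to the right and rows downward; lengths in m; the calibration is good to about 2 mm. A picture is of the moment at which its call begins. calibration takes no time and is no camera call.
- job.hand_in(): hands the job in; it is judged then, once.
The state is a dict: "clock": time; "joint_pos": joint angles; "joint_velocities": joint speeds; "effort": joint torques, N m; "eef_pos": TCP position; "ee_rot": TCP orientation; "ft_force": force on the tool from outside, world axes, zero at the start; "ft_torque": the same for the moment, N m; "finger_gap": opening from 0.0 (shut) to 1.0 (fully open); "grasp_force": force on a finger pad.
Only numpy, scipy, OpenCV 4.12 (cv2) and the standard library are available. Lean on these libraries where they do the work, as an engineer would, in place of code of your own. Each camera call takes 0.05 s, during which the arm holds its last target. There are 200 camera calls.

TASK

The conical flask, the brown dropper bottle and the yellow-lidded sample cup have each got into another's spill tray. Move them round so that the flask stands in the blue tray, the dropper bottle in the red tray and the sample cup in the green tray, each upright in the middle of its tray: stand one of them in the empty grey tray on the way, and leave that tray empty again. Never stand a vessel on the bare bench or tip one over, and leave the round tin and the red stopper where they are.

Things in the scene. Friction and masses are not known exactly. Their poses are not given: they have to be found in the camera images.
- flask: clear glass conical flask with a little pale yellow content, rigid, 0.11 kg; 106 mm high, base 66 mm across, narrowing to a neck 24 mm across from 72 to 98 mm above the base and a lip 28 mm across from 98 to 106 mm; origin at the centre of its base, z up; best gripped from above at the neck and lip
- dropper_bottle: brown glass dropper bottle with a pale blue-white label and a black rubber bulb; 102 mm high, 0.07 kg; round body 33 mm across up to 70 mm, collar 24 mm across from 62 to 77 mm, bulb 13 mm across from 76 to 102 mm; origin at the centre of its base, z up; best gripped from above at the top of the body
- sample_cup: white sample cup with a yellow screw lid; 62 mm high, 0.045 kg; body up to 55 mm across, lid 61 mm across from 49 to 62 mm; origin at the centre of its base, z up; best gripped from above round the lid
- tray_blue: square shallow spill tray of blue plastic, 110 x 110 mm, 16 mm high, walls and floor 5 mm thick, a thin white ring 84 mm across painted round its middle, fixed to the bench; origin at the centre of its underside, so its inner floor is 5 mm above the origin; z up
- tray_red: square shallow spill tray of red plastic, 110 x 110 mm, 16 mm high, walls and floor 5 mm thick, a thin white ring 84 mm across painted round its middle, fixed to the bench; origin at the centre of its underside, so its inner floor is 5 mm above the origin; z up
- tray_green: square shallow spill tray of green plastic, 110 x 110 mm, 16 mm high, walls and floor 5 mm thick, a thin white ring 84 mm across painted round its middle, fixed to the bench; origin at the centre of its underside, so its inner floor is 5 mm above the origin; z up
- tray_grey: square shallow spill tray of grey plastic, 110 x 110 mm, 16 mm high, walls and floor 5 mm thick, a thin white ring 84 mm across painted round its middle, the spare tray and empty at the start, fixed to the bench; origin at the centre of its underside, so its inner floor is 5 mm above the origin; z up
- filter_tin: bystander: round tin with a green lid, 67 mm across, 33 mm high; origin at the centre of its underside
- stopper: bystander: dark red rubber stopper, 31 mm across, 26 mm high; origin at the centre of its underside
- centrifuge: obstacle, fixed: bench centrifuge, lid open, behind the middle trays; housing 250 mm high, from -145 to +155 mm along its x axis (away from the robot; knobs stick out a little in front) and +-180 mm along y; the lid stands on its back edge up to 550 mm; origin mid-underside. Carry things past it close to the robot, about 0.42 m from the base axis
Things that resemble listed ones, but are neither listed nor needed, are in the scene too. Of the things that look like the sample_cup, the middle-sized one is meant.

How it is judged:
On the way:
1. one of the three vessels has been stood in the grey tray and let go (((horizontal distance between flask and tray_grey below 0.05 m and z of flask in the frame of tray_grey below 0.009 m and angle between flask's own z axis and vertical below 0.1 rad and contact force between the fingers and flask below 0.05 N and linear speed of flask below 0.02 m/s) or (horizontal distance between dropper_bottle and tray_grey below 0.05 m and z of dropper_bottle in the frame of tray_grey below 0.009 m and angle between dropper_bottle's own z axis and vertical below 0.1 rad and contact force between the fingers and dropper_bottle below 0.05 N and linear speed of dropper_bottle below 0.02 m/s) or (horizontal distance between sample_cup and tray_grey below 0.05 m and z of sample_cup in the frame of tray_grey below 0.009 m and angle between sample_cup's own z axis and vertical below 0.1 rad and contact force between the fingers and sample_cup below 0.05 N and linear speed of sample_cup below 0.02 m/s))), for 0.2 s.
At the end, for the whole second after the job is handed in: The flask stands in the blue tray, the dropper bottle in the red tray and the sample cup in the green tray, each within 15 mm of the tray's centre, its base on the tray's floor (within 4 mm), upright within 0.1 rad, released and at rest; so the grey tray is empty (horizontal distance between flask and tray_blue below 0.015 m and z of flask in the frame of tray_blue below 0.009 m and angle between each of flask, dropper_bottle, sample_cup's own z axis and vertical below 0.1 rad and contact force between the fingers and flask below 0.05 N and linear speed of each of flask, dropper_bottle, sample_cup below 0.02 m/s and horizontal distance between dropper_bottle and tray_red below 0.015 m and z of dropper_bottle in the frame of tray_red below 0.009 m and contact force between the fingers and dropper_bottle below 0.05 N and horizontal distance between sample_cup and tray_green below 0.015 m and z of sample_cup in the frame of tray_green below 0.009 m and contact force between the fingers and sample_cup below 0.05 N); the robot touches nothing.
It fails at once if a vessel is stood on the bare bench (height (world z) of any of flask, dropper_bottle, sample_cup below 0.002 m).
It fails at once if a vessel is tipped over (more than 0.7 rad) (angle between any of flask, dropper_bottle, sample_cup's own z axis and vertical above 0.7 rad).
It fails at once if the tin or the stopper is moved more than 20 mm (distance of any of filter_tin, stopper from where it was at the start of the episode above 0.02 m).
It also fails if it takes over 120 s, if anything falls off the work surface, if the arm or the gripper's body presses on something with over 40 N, if the wrist force passes 120 N, or if a joint passes its speed limit or range.

## Working session

There is one attempt and no reset: what is moved stays moved. The work goes in short steps, Python scripts to look and compute and a shell command to move; the robot and the scene stay as the last step left them, time stands still between calls to the robot, and variables do not carry over. Pictures are saved under pics/ and viewed, at most 14 in all, crops included, and the job is handed in when it is done.

```bash
mkdir -p pics; python3 - <<'E'
from cell import status, imaging
import cv2,numpy as np
s=status.sense(); print({k:np.round(s[k],3).tolist() for k in("clock","eef_pos","ee_rot","ft_force","finger_gap")})
for n in("side","top"):
    cv2.imwrite(f"pics/{n}0.png",imaging.snapshot(n)[:,:,::-1]); c=imaging.calibration(n); print(n,c)
E
```

```text
{'clock': 0.0, 'eef_pos': [0.268, -0.592, 0.23], 'ee_rot': [[0.911, 0.413, -0.001], [0.413, -0.911, 0.001], [-0.0, -0.002, -1.0]], 'ft_force': [-1.615, -0.787, -0.094], 'finger_gap': 1.002}
side {'K': array([[386.96268569,   0.        , 273.58572429],
       [  0.        , 386.96268569, 210.33009104],
       [  0.        ,   0.        ,   1.        ]]), 'k1': -0.10594873364760177, 'R': array([[-0.88524442, -0.46480109,  0.0173855 ],
       [-0.2884866 ,  0.51935419, -0.80439213],
       [ 0.36485311, -0.71709914, -0.59384429]]), 't': array([0.54580935, 0.1709929 , 0.78628574])}
top {'K': array([[400.60546733,   0.        , 273.79954325],
       [  0.        , 400.60546733, 209.65853056],
       [  0.        ,   0.        ,   1.        ]]), 'k1': 0.00840448303558627, 'R': array([[ 0.01781413, -0.99980303, -0.0087501 ],
       [-0.98293559, -0.01590972, -0.18326079],
       [ 0.18308548,  0.01186541, -0.98302539]]), 't': array([0.03328752, 0.5720371 , 0.86386596])}
```

View pics/top0.png

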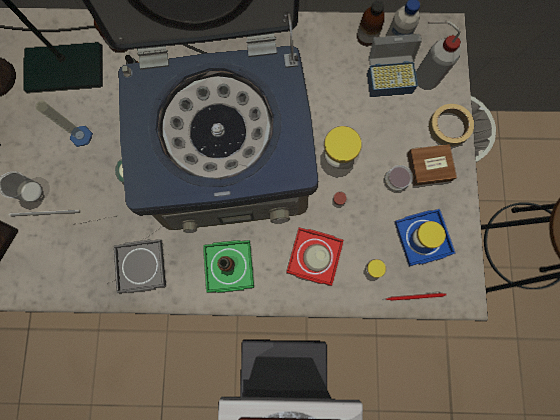

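View pics/side0.png

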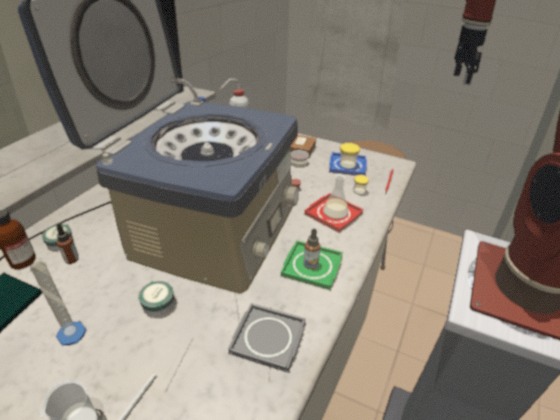

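The top view shows the flask in red (~317,257), the dropper in green (~227,265) and the cup in blue (~431,234), with the grey tray empty at (140,266). The stopper is at (340,199).

```bash
cat > h.py <<'E'
from cell import status, imaging
import cv2,numpy as np
def ray(n,px):
    c=imaging.calibration(n);K,R,t=c["K"],c["R"],c["t"]
    d=(np.array(px,float)-K[:2,2])/K[0,0]; u=d.copy()
    for _ in range(20): u=d/(1+c["k1"]*(u@u))
    return -R.T@t, R.T@np.r_[u,1]
def at(n,px,z):
    o,d=ray(n,px); return (o+d*(z-o[2])/d[2]).round(4)
def proj(n,X):
    c=imaging.calibration(n);p=c["R"]@X+c["t"];u=p[:2]/p[2]
    return c["K"][0,0]*u*(1+c["k1"]*(u@u))+c["K"][:2,2]
def blob(hsv,lo,hi,near,r=45):
    m=cv2.inRange(hsv,lo,hi); k=np.zeros_like(m); cv2.circle(k,near,r,255,-1)
    return cv2.findNonZero(m&k)
E
python3 - <<'E'
from h import *
im=cv2.imread("pics/top0.png"); hsv=cv2.cvtColor(im,cv2.COLOR_BGR2HSV)
for n,lo,hi,p in(("blue",(105,150,60),(125,255,255),(424,237)),("red",(170,150,60),(180,255,255),(315,256)),("green",(50,150,50),(75,255,255),(229,266))):
    b=blob(hsv,lo,hi,p,42); r=cv2.minAreaRect(b); print(n,r,at("top",r[0],.012))
print("grey",at("top",(140,266),.008))
b=blob(hsv,(24,150,100),(32,255,255),(431,234),20);c,r=cv2.minEnclosingCircle(b);print("cup",c,r,r/400*(.80)*2,at("top",c,.060))
for p in((343,142),(376,269)):
    b=blob(hsv,(24,150,100),(32,255,255),p,25);c,r=cv2.minEnclosingCircle(b);print("yel",c,r,at("top",c,.06))
print("stopper",at("top",(340,199),.026), "tin?",at("side",(157,293),.033))
s=cv2.imread("pics/side0.png")
z=lambda i,x,y,f=5,w=52,h=52:cv2.resize(i[y:y+h*1,x:x+w*1],None,fx=f,fy=f,interpolation=cv2.INTER_CUBIC)
a=np.hstack([z(im,113,236,5,60,60),z(im,290,226,5,60,60)]);b=np.hstack([z(s,290,222,5,60,60),z(s,305,170,5,60,60)])
g=z(im,199,236,5,60,60)
cv2.imwrite("pics/c1.png",np.vstack([np.hstack([g,a[:,300:]]),b]))
# grey ring
cv2.imwrite("pics/c2.png",z(im,110,235,8,64,64))
E
```

```text
blue ((424.4500427246094, 236.8500213623047), (49.963985443115234, 46.485477447509766), 71.56504821777344) [ 0.5197 -0.312   0.012 ]Traceback (most recent call last):
  File "<stdin>", line 4, in <module>
cv2.error: OpenCV(4.12.0) /io/opencv/modules/imgproc/src/convhull.cpp:143: error: (-215:Assertion failed) total >= 0 && (depth == CV_32F || depth == CV_32S) in function 'convexHull'
```

```bash
python3 - <<'E'
from h import *
im=cv2.imread("pics/top0.png"); hsv=cv2.cvtColor(im,cv2.COLOR_BGR2HSV)
for n,lo,hi,p in(("blue",(100,150,60),(125,255,255),(424,237)),("red",(0,150,60),(8,255,255),(315,256)),("green",(50,130,50),(80,255,255),(229,266))):
    b=blob(hsv,lo,hi,p,42)
    if b is None: print(n,hsv[p[1]-22,p[0]]);continue
    r=cv2.minAreaRect(b); print(n,r,at("top",r[0],.012))
print("grey",at("top",(140,266),.008))
for p in((431,234),(343,142),(376,269)):
    b=blob(hsv,(20,130,100),(35,255,255),p,25)
    if b is None: print(hsv[p[1],p[0]]);continue
    c,r=cv2.minEnclosingCircle(b);print("yel",c,r,at("top",c,.06))
print("stopper",at("top",(340,199),.026), "tin?",at("side",(157,293),.033))
s=cv2.imread("pics/side0.png")
z=lambda i,x,y,f=5,w=60,h=60:cv2.resize(i[y:y+h,x:x+w],None,fx=f,fy=f,interpolation=cv2.INTER_CUBIC)
cv2.imwrite("pics/c1.png",np.vstack([np.hstack([z(im,199,236),z(im,290,226)]),np.hstack([z(s,290,222),z(s,305,170)])]))
cv2.imwrite("pics/c2.png",z(im,110,235,8,64,64))
E
```

```text
blue ((424.4500427246094, 236.8500213623047), (49.963985443115234, 46.485477447509766), 71.56504821777344) [ 0.5197 -0.312   0.012 ]
red ((315.0, 256.0000305175781), (47.25202941894531, 48.900352478027344), 15.945395469665527) [ 0.4703 -0.0549  0.012 ]
green ((228.18528747558594, 265.9088439941406), (49.23915481567383, 47.1683464050293), 85.60128784179688) [0.4438 0.1476 0.012 ]
grey [0.4403 0.355  0.008 ]
yel (431.2289123535156, 233.96385192871094) 13.810113906860352 [ 0.5205 -0.3099  0.06  ]
yel (342.5, 143.5) 18.344036102294922 [ 0.73   -0.1149  0.06  ]
yel (376.0, 268.0) 9.219644546508789 [ 0.4429 -0.1847  0.06  ]
stopper [ 0.6046 -0.1128  0.026 ] tin? [0.6619 0.3929 0.033 ]
```

View pics/c1.png

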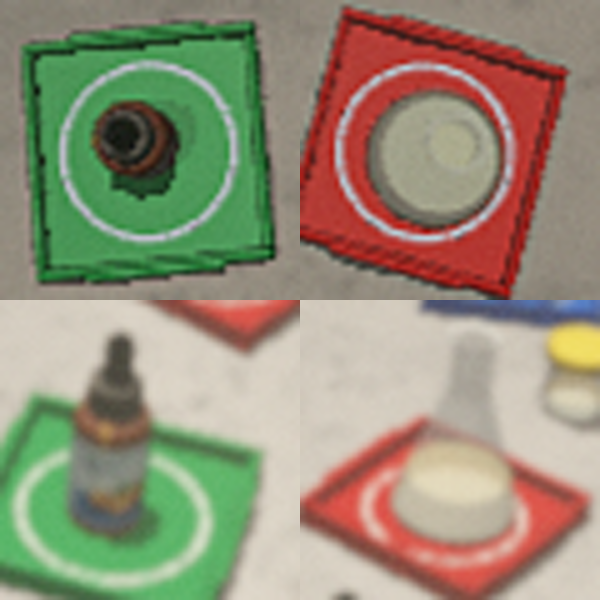

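View pics/c2.png

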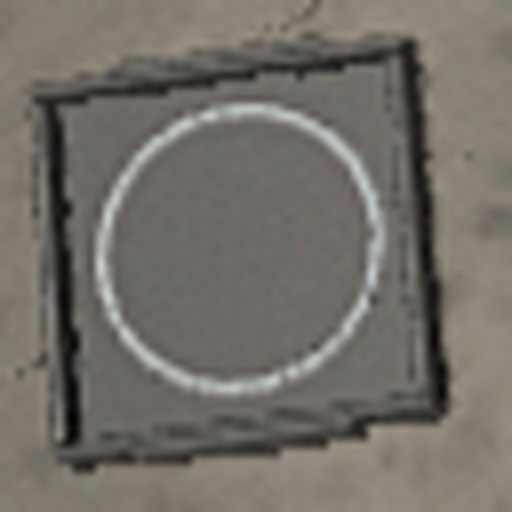

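The bulb, flask lip and tray rings are all clear in the crops. I'll triangulate them and work out the moves.

```bash
cat >> h.py <<'E'
def tri(*obs):
    A=0;b=0
    for n,p in obs:
        o,d=ray(n,p);d=d/np.linalg.norm(d);P=np.eye(3)-np.outer(d,d);A=A+P;b=b+P@o
    return np.linalg.solve(A,b).round(4)
def shift(*targets):
    s=status.sense();p=np.array(s["eef_pos"]);R=np.array(s["ee_rot"])
    print("t",s["clock"],"tcp",p.round(4),"gap",round(float(s["finger_gap"]),3),"F",np.round(s["ft_force"],1))
    for x in targets: print("->",x,"mm",(1000*R.T@(np.array(x)-p)).round(1)); p=np.array(x)
E
python3 - <<'E'
from h import *
print("grey",at("top",(139.6,265.6),.005),"green",at("top",(228.2,265.8),.005),"red",at("top",(314.6,256),.005))
print("bulb",at("top",(223.4,262.8),.107),at("side",(313.6,229.6),.107),tri(("top",(223.4,262.8)),("side",(313.6,229.2))))
print("lip",at("top",(320.6,254.2),.111),at("side",(339.6,177.5),.111),tri(("top",(320.6,254.2)),("side",(339.6,177.5))))
print("cup",at("top",(431.2,234),.067))
d=at("top",(223.4,262.8),.107)
shift((.45,-.15,.23),(d[0],d[1],.23),(d[0],d[1],.046))
E
```

```text
grey [0.4413 0.3571 0.005 ] green [0.4444 0.1484 0.005 ] red [ 0.4708 -0.0546  0.005 ]
bulb [0.446  0.1462 0.107 ] [0.4454 0.158  0.107 ] [0.4477 0.1476 0.0993]
lip [ 0.4672 -0.0574  0.111 ] [ 0.466  -0.0504  0.111 ] [ 0.4678 -0.0579  0.1064]
cup [ 0.5195 -0.3071  0.067 ]
t 0.1 tcp [ 0.2683 -0.5916  0.2305] gap 1.003 F [1.  0.  0.5]
-> (0.45, -0.15, 0.23) mm [ 347.9 -327.1    0.9]
-> (np.float64(0.446), np.float64(0.1462), 0.23) mm [ 118.7 -271.4    0.4]
-> (np.float64(0.446), np.float64(0.1462), 0.046) mm [  0.    0.3 184. ]
```

```bash
R='0 35 -33 0 0 0 0'; python3 -m creep '0 35 -33 0 0 0 0;0 35 -33 0 0 0 0;0 35 -33 0 0 0 0;0 35 -33 0 0 0 0;0 35 -33 0 0 0 0' 30 >/dev/null; python3 -m creep '0 35 -33 0 0 0 0;0 35 -33 0 0 0 0;0 35 -33 0 0 0 0;0 35 -33 0 0 0 0;0 35 -33 0 0 0 0'; python3 -m creep '0 20 -45 0 0 0 0;0 20 -45 0 0 0 0;0 20 -45 0 0 0 0;0 20 -45 0 0 0 0;0 20 -45 0 0 0 0' >/dev/null;python3 -m creep '0 18 -45 0 0 0 0;0 0 0 0 0 0 0;0 0 0 0 0 0 0'; python3 - <<'E'
from h import *
shift((.4463,.1465,.23),(.4463,.1465,.046))
E
```

```text
clock: 1.35
eef_pos: [0.4511, -0.1453, 0.2312]
ee_rot: [[0.911, 0.413, -0.0], [0.413, -0.911, -0.0], [-0.0, -0.0, -1.0]]
ft_force: [0.6, -0.6, -0.2]
finger_gap: 0.999
grasp_force: 0.0
clock: 2.35
eef_pos: [0.4468, 0.1471, 0.231]
ee_rot: [[0.911, 0.413, -0.001], [0.413, -0.911, -0.0], [-0.001, 0.0, -1.0]]
ft_force: [-0.7, -0.5, -0.0]
finger_gap: 1.0
grasp_force: 0.0
t 2.35 tcp [0.4468 0.1471 0.231 ] gap 1.0 F [-0.7 -0.5 -0. ]
-> (0.4463, 0.1465, 0.23) mm [-0.7  0.4  1. ]
-> (0.4463, 0.1465, 0.046) mm [ 1.00e-01 -0.00e+00  1.84e+02]
```

```bash
python3 -m creep '0 0 0 40 0 0 0;0 0 0 40 0 0 0;0 0 0 40 0 0 0;0 0 0 35 0 0 0;0 0 0 30 0 0 0' ; python3 -m creep '0.3 0 0 0 0 0 0;0.5 0 0 0 0 0 0;1 0 0 0 0 0 0;1 0 0 0 0 0 0;1 0 0 0 0 0 0' 30; python3 - <<'E'
from h import *
shift((.4413,.3571,.046))
cv2.imwrite("pics/s1.png",imaging.snapshot("side")[150:350,180:440,::-1].repeat(2,0).repeat(2,1))
E
```

```text
clock: 2.98
eef_pos: [0.4468, 0.1457, 0.0448]
ee_rot: [[0.912, 0.411, -0.001], [0.411, -0.912, -0.001], [-0.001, 0.0, -1.0]]
ft_force: [0.6, -0.3, -0.6]
finger_gap: 1.002
grasp_force: 0.0
clock: 3.6
eef_pos: [0.4481, 0.1481, 0.0478]
ee_rot: [[0.911, 0.413, 0.003], [0.413, -0.911, 0.0], [0.003, 0.001, -1.0]]
ft_force: [-0.5, 0.2, 7.2]
finger_gap: 0.367
grasp_force: 29.5
t 3.6 tcp [0.4481 0.1481 0.0478] gap 0.367 F [-0.5  0.2  7.2]
-> (0.4413, 0.3571, 0.046) mm [  80.1 -193.1    1.8]
```

View pics/s1.png

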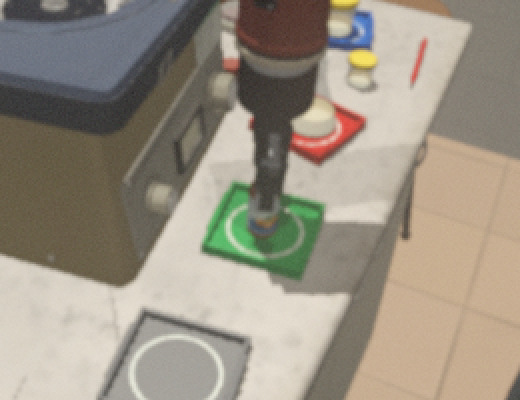

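The gripper holds the bottle in the middle of the green tray at (265,225) in the crop. Next I carry it to grey.

```bash
python3 -m creep '1 0 0 -10 0 0 0;1 0 0 -25 0 0 0;1 0 0 -30 0 0 0;1 0 0 -25 0 0 0;1 0 0 -10 0 0 0'; python3 -m creep '1 8 -20 0 0 0 0;1 16 -38 0 0 0 0;1 16 -38 0 0 0 0;1 16 -38 0 0 0 0;1 16 -39 0 0 0 0'>/dev/null;python3 -m creep '1 8 -20 0 0 0 0;1 0 0 0 0 0 0;1 0 0 0 0 0 0'; python3 - <<'E'
from h import *
shift((.4413,.3571,.146),(.4413,.3571,.048))
E
```

```text
clock: 4.28
eef_pos: [0.4475, 0.148, 0.1481]
ee_rot: [[0.911, 0.413, 0.003], [0.413, -0.911, 0.0], [0.002, 0.001, -1.0]]
ft_force: [0.2, -1.1, -1.4]
finger_gap: 0.366
grasp_force: 30.0
clock: 5.28
eef_pos: [0.4401, 0.3555, 0.1459]
ee_rot: [[0.911, 0.412, -0.001], [0.412, -0.911, -0.001], [-0.001, 0.001, -1.0]]
ft_force: [0.5, -0.0, -0.7]
finger_gap: 0.362
grasp_force: 30.0
t 5.275 tcp [0.4401 0.3555 0.1459] gap 0.362 F [ 0.5 -0.  -0.7]
-> (0.4413, 0.3571, 0.146) mm [ 1.8 -1.  -0.1]
-> (0.4413, 0.3571, 0.048) mm [ 0.1 -0.1 98. ]
```

```bash
python3 -m creep '1 2 -1 20 0 0 0;1 0 0 30 0 0 0;1 0 0 30 0 0 0;1 0 0 13 0 0 0;1 0 0 3 0 0 0'; python3 -m creep '1 0 0 2 0 0 0;1 0 0 0 0 0 0';python3 -m creep '0.5 0 0 0 0 0 0;0.2 0 0 0 0 0 0;0 0 0 0 0 0 0;0 0 0 0 0 0 0'; python3 -m creep '0 0 0 -20 0 0 0;0 0 0 -40 0 0 0;0 0 0 -50 0 0 0;0 0 0 -50 0 0 0;0 0 0 -30 0 0 0';python3 - <<'E'
from h import *
shift((.43,-.15,.23),(.5195,-.3071,.23),(.5195,-.3071,.0425))
E
```

```text
clock: 5.9
eef_pos: [0.4412, 0.3576, 0.0494]
ee_rot: [[0.911, 0.413, -0.001], [0.413, -0.911, -0.001], [-0.001, 0.0, -1.0]]
ft_force: [0.1, 0.1, -0.7]
finger_gap: 0.362
grasp_force: 30.0
clock: 6.15
eef_pos: [0.4418, 0.3587, 0.0491]
ee_rot: [[0.911, 0.413, 0.001], [0.413, -0.911, 0.001], [0.001, -0.0, -1.0]]
ft_force: [1.0, -0.2, -0.2]
finger_gap: 0.365
grasp_force: 30.0
clock: 6.65
eef_pos: [0.4415, 0.3584, 0.0484]
ee_rot: [[0.911, 0.413, 0.0], [0.413, -0.911, 0.0], [0.0, -0.0, -1.0]]
ft_force: [0.4, -0.8, -0.1]
finger_gap: 1.001
grasp_force: 0.0
clock: 7.28
eef_pos: [0.4416, 0.3592, 0.2427]
ee_rot: [[0.91, 0.414, 0.003], [0.414, -0.91, 0.002], [0.004, -0.001, -1.0]]
ft_force: [0.1, 0.2, -0.7]
finger_gap: 0.999
grasp_force: 0.0
t 7.275 tcp [0.4416 0.3592 0.2427] gap 0.999 F [ 0.1  0.2 -0.7]
-> (0.43, -0.15, 0.23) mm [-221.2  458.9   11.5]
-> (0.5195, -0.3071, 0.23) mm [ 1.650e+01  1.801e+02 -1.000e-01]
-> (0.5195, -0.3071, 0.0425) mm [-7.000e-01  1.000e-01  1.875e+02]
```

```bash
python3 -m creep '0 -22 46 0 0 0 0;0 -22 46 0 0 0 0;0 -22 46 0 0 0 0;0 -22 46 0 0 0 0;0 -22 46 0 0 0 0'>/dev/null; python3 -m creep '0 -22 46 2 0 0 0;0 -22 46 2 0 0 0;0 -22 46 2 0 0 0;0 -22 46 2 0 0 0;0 -22 46 2 0 0 0'; python3 -m creep '0 4 45 0 0 0 0;0 4 45 0 0 0 0;0 4 45 0 0 0 0;0 4 45 0 0 0 0;0 0 0 0 0 0 0';python3 - <<'E'
from h import *
cv2.imwrite("pics/t2.png",cv2.resize(imaging.snapshot("top")[190:310,90:480,::-1],None,fx=2,fy=2))
shift((.5195,-.3071,.23),(.5195,-.3071,.0425))
E
```

```text
clock: 8.52
eef_pos: [0.4311, -0.1526, 0.2299]
ee_rot: [[0.91, 0.414, 0.002], [0.414, -0.91, -0.0], [0.002, 0.001, -1.0]]
ft_force: [0.7, 0.2, -0.2]
finger_gap: 1.001
grasp_force: 0.0
clock: 9.15
eef_pos: [0.5204, -0.3115, 0.2287]
ee_rot: [[0.912, 0.41, 0.001], [0.41, -0.912, 0.0], [0.001, 0.0, -1.0]]
ft_force: [0.1, 0.0, -0.3]
finger_gap: 0.999
grasp_force: 0.0
t 9.2 tcp [ 0.5202 -0.3094  0.2289] gap 0.997 F [0.7 1.4 1. ]
-> (0.5195, -0.3071, 0.23) mm [ 0.3 -2.4 -1.1]
-> (0.5195, -0.3071, 0.0425) mm [-2.000e-01  1.000e-01  1.875e+02]
```

View pics/t2.png

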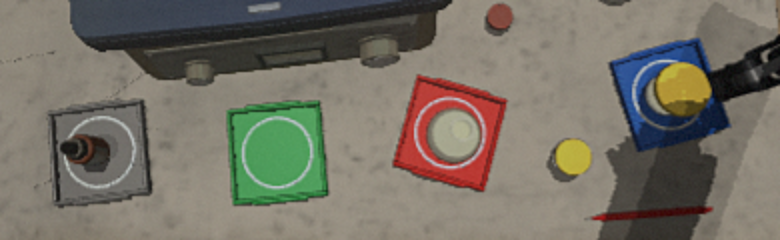

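The bottle stands upright near the ring centre in grey, and the cup's lid (683,90 in the crop) matches the target. I go down and grip it.

```bash
python3 -m creep '0 0 -2 40 0 0 0;0 0 0 40 0 0 0;0 0 0 40 0 0 0;0 0 0 35 0 0 0;0 0 0 31 0 0 0' ; python3 -m creep '0.15 0 0 0 0 0 0;0.3 0 0 0 0 0 0;1 0 0 0 0 0 0;1 0 0 0 0 0 0;1 0 0 0 0 0 0' 25; python3 -m creep '1 0 0 -10 0 0 0;1 0 0 -25 0 0 0;1 0 0 -40 0 0 0;1 0 0 -40 0 0 0;1 0 0 -25 0 0 0';python3 - <<'E'
from h import *
shift((.43,-.15,.18),(.4444,.1484,.18),(.4444,.1484,.0425))
E
```

```text
clock: 9.82
eef_pos: [0.5193, -0.3054, 0.0424]
ee_rot: [[0.91, 0.414, 0.001], [0.414, -0.91, 0.001], [0.001, -0.0, -1.0]]
ft_force: [0.2, 0.5, 0.1]
finger_gap: 0.997
grasp_force: 0.0
clock: 10.45
eef_pos: [0.5204, -0.3071, 0.0446]
ee_rot: [[0.911, 0.413, 0.003], [0.413, -0.911, -0.001], [0.002, 0.002, -1.0]]
ft_force: [-0.7, 2.2, 8.3]
finger_gap: 0.68
grasp_force: 26.9
clock: 11.08
eef_pos: [0.5198, -0.3074, 0.1858]
ee_rot: [[0.911, 0.413, 0.003], [0.413, -0.911, -0.002], [0.002, 0.003, -1.0]]
ft_force: [0.5, -0.2, -0.4]
finger_gap: 0.684
grasp_force: 27.0
t 11.075 tcp [ 0.5198 -0.3074  0.1858] gap 0.684 F [ 0.5 -0.2 -0.4]
-> (0.43, -0.15, 0.18) mm [ -16.8 -180.4    5.2]
-> (0.4444, 0.1484, 0.18) mm [ 136.3 -265.8   -0.5]
-> (0.4444, 0.1484, 0.0425) mm [ -0.3  -0.4 137.5]
```

```bash
python3 -m creep '1 -2 -20 0 0 0 0;1 -4 -40 0 0 0 0;1 -4 -40 0 0 0 0;1 -4 -40 0 0 0 0;1 -3 -40 0 0 0 0'>/dev/null; python3 -m creep '1 20 -38 0 0 0 0;1 20 -38 0 0 0 0;1 20 -38 0 0 0 0;1 20 -38 0 0 0 0;1 20 -38 0 0 0 0'; python3 -m creep '1 19 -38 0 0 0 0;1 13 -28 0 0 0 0;1 4 -10 0 0 0 0;1 0 0 0 0 0 0;1 0 0 0 0 0 0';python3 - <<'E'
from h import *
shift((.4444,.1484,.18),(.4444,.1484,.0445))
E
```

```text
clock: 12.32
eef_pos: [0.442, 0.0656, 0.1834]
ee_rot: [[0.911, 0.413, 0.002], [0.413, -0.911, -0.001], [0.001, 0.001, -1.0]]
ft_force: [0.4, 0.4, 0.4]
finger_gap: 0.681
grasp_force: 27.0
clock: 12.95
eef_pos: [0.4435, 0.1469, 0.1824]
ee_rot: [[0.911, 0.411, 0.0], [0.411, -0.911, -0.001], [-0.0, 0.001, -1.0]]
ft_force: [-0.1, 0.1, 0.6]
finger_gap: 0.679
grasp_force: 27.0
t 12.95 tcp [0.4435 0.1469 0.1824] gap 0.679 F [-0.1  0.1  0.6]
-> (0.4444, 0.1484, 0.18) mm [ 1.4 -1.   2.4]
-> (0.4444, 0.1484, 0.0445) mm [ 0.000e+00 -1.000e-01  1.355e+02]
```

```bash
python3 -m creep '1 1 -1 20 0 0 0;1 0 0 40 0 0 0;1 0 0 40 0 0 0;1 0 0 27 0 0 0;1 0 0 8 0 0 0'; python3 -m creep '1 0 0 2 0 0 0;1 0 0 0 0 0 0';python3 -m creep '0.2 0 0 0 0 0 0;0 0 0 0 0 0 0;0 0 0 0 0 0 0;0 0 0 0 0 0 0'; python3 -m creep '0 0 0 -20 0 0 0;0 0 0 -40 0 0 0;0 0 0 -50 0 0 0;0 0 0 -50 0 0 0;0 0 0 -30 0 0 0';python3 - <<'E'
from h import *
shift((.4675,-.0576,.23),(.4675,-.0576,.074))
E
```

```text
clock: 13.58
eef_pos: [0.4429, 0.1482, 0.0459]
ee_rot: [[0.911, 0.412, -0.003], [0.412, -0.911, -0.001], [-0.003, -0.0, -1.0]]
ft_force: [1.2, -0.3, -0.6]
finger_gap: 0.684
grasp_force: 27.1
clock: 13.82
eef_pos: [0.4446, 0.1496, 0.0463]
ee_rot: [[0.911, 0.413, 0.002], [0.413, -0.911, 0.0], [0.001, 0.0, -1.0]]
ft_force: [-0.1, -0.8, -0.6]
finger_gap: 0.681
grasp_force: 27.1
clock: 14.32
eef_pos: [0.4439, 0.1497, 0.0454]
ee_rot: [[0.911, 0.413, 0.0], [0.413, -0.911, 0.0], [0.0, 0.0, -1.0]]
ft_force: [0.7, -0.5, 0.1]
finger_gap: 1.001
grasp_force: 0.0
clock: 14.95
eef_pos: [0.4443, 0.15, 0.2379]
ee_rot: [[0.911, 0.413, 0.003], [0.413, -0.911, 0.0], [0.003, 0.001, -1.0]]
ft_force: [-0.8, -0.3, -0.1]
finger_gap: 1.001
grasp_force: 0.0
t 14.95 tcp [0.4443 0.15   0.2379] gap 1.001 F [-0.8 -0.3 -0.1]
-> (0.4675, -0.0576, 0.23) mm [-64.7 198.6   7.9]
-> (0.4675, -0.0576, 0.074) mm [-4.00e-01 -1.00e-01  1.56e+02]
```

```bash
python3 -m creep '0 -13 40 1 0 0 0;0 -13 40 1 0 0 0;0 -13 40 1 0 0 0;0 -13 40 1 0 0 0;0 -13 39 1 0 0 0'>/dev/null; python3 -m creep '0 0 0 0 0 0 0;0 0 0 0 0 0 0';python3 - <<'E'
from h import *
im=imaging.snapshot("top"); cv2.imwrite("pics/t3.png",cv2.resize(im[220:300,190:350,::-1],None,fx=5,fy=5,interpolation=cv2.INTER_CUBIC))
shift((.4675,-.0576,.23),(.4675,-.0576,.074))
E
```

```text
clock: 15.82
eef_pos: [0.4667, -0.0578, 0.2303]
ee_rot: [[0.911, 0.413, -0.0], [0.413, -0.911, 0.0], [0.0, -0.001, -1.0]]
ft_force: [-0.3, 0.1, 0.5]
finger_gap: 0.996
grasp_force: 0.0
t 15.875 tcp [ 0.4668 -0.0573  0.2303] gap 1.0 F [-0.5 -0.1  0.1]
-> (0.4675, -0.0576, 0.23) mm [0.5 0.6 0.3]
-> (0.4675, -0.0576, 0.074) mm [ -0.   0. 156.]
```

View pics/t3.png

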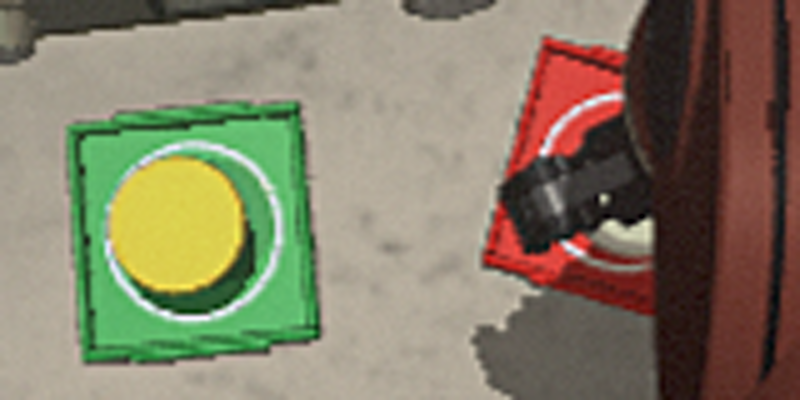

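The cup's lid is centred at (177,224) in the crop, and the ring centre at about (193,231). I'll check that offset and grip the flask.

```bash
python3 -c "
from h import *
print('cup',at('top',(225.3,264.6),.067),'green',at('top',(228.5,266.0),.005))"
python3 -m creep '0 0 0 40 0 0 0;0 0 0 40 0 0 0;0 0 0 40 0 0 0;0 0 0 26 0 0 0;0 0 0 10 0 0 0' ; python3 -m creep '0.3 0 0 0 0 0 0;0.5 0 0 0 0 0 0;0.6 0 0 0 0 0 0;1 0 0 0 0 0 0;1 0 0 0 0 0 0' 25; python3 -m creep '1 0 0 -10 0 0 0;1 0 0 -15 0 0 0;1 0 0 -25 0 0 0;1 0 0 -20 0 0 0;1 0 0 -10 0 0 0';python3 - <<'E'
from h import *
shift((.43,-.15,.16),(.5195,-.311,.16),(.5195,-.311,.077))
E
```

```text
cup [0.4442 0.1473 0.067 ] green [0.4439 0.1477 0.005 ]
clock: 16.5
eef_pos: [0.466, -0.0572, 0.0732]
ee_rot: [[0.91, 0.415, -0.002], [0.415, -0.91, 0.001], [-0.001, -0.001, -1.0]]
ft_force: [-0.4, -0.1, 0.6]
finger_gap: 1.001
grasp_force: 0.0
clock: 17.12
eef_pos: [0.4675, -0.0586, 0.0752]
ee_rot: [[0.911, 0.413, 0.001], [0.413, -0.911, -0.0], [0.001, 0.001, -1.0]]
ft_force: [-0.8, 0.5, 6.2]
finger_gap: 0.289
grasp_force: 24.2
clock: 17.75
eef_pos: [0.4674, -0.0584, 0.1561]
ee_rot: [[0.911, 0.413, 0.002], [0.413, -0.911, -0.0], [0.002, 0.001, -1.0]]
ft_force: [-0.2, 0.2, -1.1]
finger_gap: 0.287
grasp_force: 24.6
t 17.75 tcp [ 0.4674 -0.0584  0.1561] gap 0.287 F [-0.2  0.2 -1.1]
-> (0.43, -0.15, 0.16) mm [-71.9  68.   -3.9]
-> (0.5195, -0.311, 0.16) mm [ 15.  183.6   0.2]
-> (0.5195, -0.311, 0.077) mm [-0.1 -0.1 83. ]
```

```bash
python3 -m creep '1 -10 10 0 0 0 0;1 -21 20 0 0 0 0;1 -21 20 0 0 0 0;1 -19 20 0 0 0 0;1 2 30 0 0 0 0'>/dev/null; python3 -m creep '1 3 40 0 0 0 0;1 3 40 0 0 0 0;1 3 40 0 0 0 0;1 2 22 0 0 0 0;1 1 10 0 0 0 0'; python3 -m creep '1 0 0 0 0 0 0;1 0 0 0 0 0 0';python3 - <<'E'
from h import *
cv2.imwrite("pics/s4.png",cv2.resize(imaging.snapshot("side")[120:240,280:420,::-1],None,fx=4,fy=4,interpolation=cv2.INTER_CUBIC))
shift((.5195,-.311,.16),(.5195,-.311,.077))
E
```

```text
clock: 19.0
eef_pos: [0.5179, -0.3131, 0.1529]
ee_rot: [[0.911, 0.411, -0.002], [0.411, -0.911, 0.001], [-0.002, -0.002, -1.0]]
ft_force: [-0.7, 0.6, -0.5]
finger_gap: 0.287
grasp_force: 24.7
clock: 19.25
eef_pos: [0.5186, -0.3105, 0.1542]
ee_rot: [[0.91, 0.414, -0.0], [0.414, -0.91, 0.001], [-0.0, -0.001, -1.0]]
ft_force: [-0.6, 0.1, -0.9]
finger_gap: 0.289
grasp_force: 24.7
t 19.3 tcp [ 0.5187 -0.3105  0.1544] gap 0.29 F [-0.7  0.2 -1.9]
-> (0.5195, -0.311, 0.16) mm [ 0.5  0.8 -5.6]
-> (0.5195, -0.311, 0.077) mm [ 0.  0. 83.]
```

View pics/s4.png

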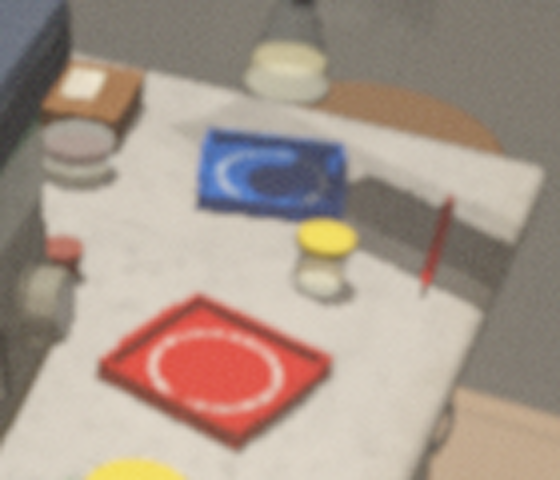

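The flask hangs upright over the blue tray (280,80 in the crop). I lower it and release.

```bash
python3 -m creep '1 0 1 15 0 0 0;1 0 0 25 0 0 0;1 0 0 25 0 0 0;1 0 0 9 0 0 0;1 0 0 3 0 0 0'; python3 -m creep '1 0 0 1 0 0 0;1 0 0 0 0 0 0';python3 -m creep '0.6 0 0 0 0 0 0;0.4 0 0 0 0 0 0;0 0 0 0 0 0 0;0 0 0 0 0 0 0;0 0 0 0 0 0 0'; python3 -m creep '0 0 0 -20 0 0 0;0 0 0 -40 0 0 0;0 0 0 -50 0 0 0;0 0 0 -50 0 0 0;0 0 0 0 0 0 0';python3 - <<'E'
from h import *
shift((.43,-.12,.23),(.4415,.3585,.23))
E
```

```text
clock: 19.92
eef_pos: [0.5192, -0.3121, 0.0768]
ee_rot: [[0.911, 0.413, -0.001], [0.413, -0.911, 0.0], [-0.0, -0.001, -1.0]]
ft_force: [-0.3, -0.5, -0.6]
finger_gap: 0.285
grasp_force: 24.7
clock: 20.18
eef_pos: [0.5198, -0.3126, 0.0771]
ee_rot: [[0.911, 0.413, 0.001], [0.413, -0.911, -0.001], [0.001, 0.001, -1.0]]
ft_force: [-0.3, 1.3, -0.9]
finger_gap: 0.287
grasp_force: 24.7
clock: 20.8
eef_pos: [0.5194, -0.3124, 0.0763]
ee_rot: [[0.911, 0.413, -0.0], [0.413, -0.911, 0.0], [0.0, -0.0, -1.0]]
ft_force: [0.1, -0.6, 0.2]
finger_gap: 0.998
grasp_force: 0.0
clock: 21.42
eef_pos: [0.5215, -0.3132, 0.2427]
ee_rot: [[0.911, 0.413, 0.008], [0.413, -0.911, -0.005], [0.005, 0.007, -1.0]]
ft_force: [1.1, -0.8, -0.3]
finger_gap: 0.998
grasp_force: 0.0
t 21.425 tcp [ 0.5215 -0.3132  0.2427] gap 0.998 F [ 1.1 -0.8 -0.3]
-> (0.43, -0.12, 0.23) mm [  -3.6 -213.9   11.1]
-> (0.4415, 0.3585, 0.23) mm [ 208.1 -431.    -2.1]
```

```bash
python3 -m creep '0 0 -43 2 0 0 0;0 -1 -43 2 0 0 0;0 -1 -43 2 0 0 0;0 -1 -43 2 0 0 0;0 -1 -42 2 0 0 0'>/dev/null; python3 -m creep '0 21 -43 0 0 0 0;0 21 -43 0 0 0 0;0 21 -43 0 0 0 0;0 21 -43 0 0 0 0;0 21 -43 0 0 0 0'; python3 -m creep '0 21 -43 0 0 0 0;0 21 -43 0 0 0 0;0 21 -43 0 0 0 0;0 20 -43 0 0 0 0;0 20 -43 0 0 0 0';python3 -m creep '0 0 0 0 0 0 0;0 0 0 0 0 0 0';python3 - <<'E'
from h import *
im=imaging.snapshot("top"); cv2.imwrite("pics/t5.png",cv2.resize(im[190:310,90:480,::-1],None,fx=2,fy=2,interpolation=cv2.INTER_CUBIC))
shift((.4415,.3585,.23),(.4415,.3585,.048))
E
```

```text
clock: 22.68
eef_pos: [0.4338, 0.1216, 0.2268]
ee_rot: [[0.911, 0.413, 0.001], [0.413, -0.911, -0.001], [0.001, 0.001, -1.0]]
ft_force: [-0.2, 0.1, -0.8]
finger_gap: 1.001
grasp_force: 0.0
clock: 23.3
eef_pos: [0.4392, 0.3596, 0.2267]
ee_rot: [[0.911, 0.412, 0.0], [0.412, -0.911, -0.0], [0.0, 0.0, -1.0]]
ft_force: [0.6, -0.0, 0.5]
finger_gap: 0.999
grasp_force: 0.0
clock: 23.55
eef_pos: [0.439, 0.3581, 0.2263]
ee_rot: [[0.911, 0.413, -0.0], [0.413, -0.911, -0.001], [-0.001, 0.0, -1.0]]
ft_force: [0.4, -0.4, 0.3]
finger_gap: 1.0
grasp_force: 0.0
t 23.6 tcp [0.4395 0.3574 0.2264] gap 1.001 F [-0.5 -0.3  0.4]
-> (0.4415, 0.3585, 0.23) mm [ 2.3 -0.2 -3.6]
-> (0.4415, 0.3585, 0.048) mm [  0.   -0.2 182. ]
```

View pics/t5.png

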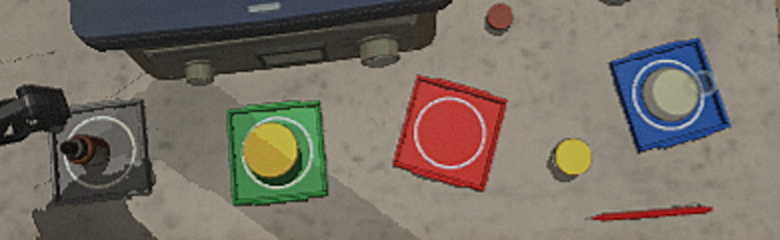

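The flask stands in blue with its lip at (706,83) and the cup is in green. The bottle waits in grey with its bulb at about (70,147).

```bash
python3 -c "
from h import *
print('flask',at('top',(442.8,231.3),.111),'bulb',at('top',(124.9,263.3),.107),'blue',at('top',(424,237.3),.005))"
python3 -m creep '0 2 0 40 0 0 0;0 0 0 40 0 0 0;0 0 0 40 0 0 0;0 0 0 35 0 0 0;0 0 0 24 0 0 0' ; python3 -m creep '0.3 0 0 0 0 0 0;0.5 0 0 0 0 0 0;1 0 0 0 0 0 0;1 0 0 0 0 0 0;1 0 0 0 0 0 0' 30; python3 -m creep '1 0 0 -10 0 0 0;1 0 0 -25 0 0 0;1 0 0 -35 0 0 0;1 0 0 -35 0 0 0;1 0 0 -15 0 0 0';python3 - <<'E'
from h import *
shift((.43,.1,.17),(.4708,-.0546,.17),(.4708,-.0546,.05))
E
```

```text
flask [ 0.5199 -0.3149  0.111 ] bulb [0.4415 0.3535 0.107 ] blue [ 0.5195 -0.3134  0.005 ]
clock: 24.22
eef_pos: [0.4415, 0.3569, 0.046]
ee_rot: [[0.912, 0.411, -0.0], [0.411, -0.912, -0.002], [-0.001, 0.001, -1.0]]
ft_force: [0.1, 1.2, -0.3]
finger_gap: 1.0
grasp_force: 0.0
clock: 24.85
eef_pos: [0.442, 0.3598, 0.0489]
ee_rot: [[0.911, 0.413, 0.002], [0.413, -0.911, 0.001], [0.003, 0.0, -1.0]]
ft_force: [-0.7, -0.8, 7.5]
finger_gap: 0.365
grasp_force: 29.5
clock: 25.48
eef_pos: [0.4415, 0.3599, 0.1697]
ee_rot: [[0.911, 0.413, 0.002], [0.413, -0.911, 0.001], [0.003, -0.0, -1.0]]
ft_force: [0.2, -0.4, -1.2]
finger_gap: 0.358
grasp_force: 29.9
t 25.475 tcp [0.4415 0.3599 0.1697] gap 0.358 F [ 0.2 -0.4 -1.2]
-> (0.43, 0.1, 0.17) mm [-117.8  232.    -0.7]
-> (0.4708, -0.0546, 0.17) mm [-2.670e+01  1.576e+02 -1.000e-01]
-> (0.4708, -0.0546, 0.05) mm [ -0.3   0.  120. ]
```

```bash
python3 -m creep '1 -10 20 0 0 0 0;1 -20 40 0 0 0 0;1 -20 40 0 0 0 0;1 -20 40 0 0 0 0;1 -20 40 0 0 0 0'>/dev/null; python3 -m creep '1 -20 40 0 0 0 0;1 -9 27 0 0 0 0;1 -7 40 0 0 0 0;1 -7 40 0 0 0 0;1 -7 40 0 0 0 0'>/dev/null; python3 -m creep '1 -3 17 0 0 0 0;1 -1 6 0 0 0 0;1 0 0 0 0 0 0;1 0 0 0 0 0 0';python3 - <<'E'
from h import *
shift((.4708,-.0546,.17),(.4708,-.0546,.05))
E
```

```text
clock: 27.22
eef_pos: [0.4708, -0.0541, 0.1674]
ee_rot: [[0.91, 0.415, 0.0], [0.415, -0.91, 0.0], [0.0, -0.0, -1.0]]
ft_force: [-0.5, 0.1, -0.7]
finger_gap: 0.365
grasp_force: 30.0
t 27.225 tcp [ 0.4708 -0.0541  0.1674] gap 0.365 F [-0.5  0.1 -0.7]
-> (0.4708, -0.0546, 0.17) mm [-0.2  0.4 -2.6]
-> (0.4708, -0.0546, 0.05) mm [ -0.   0. 120.]
```

```bash
python3 -m creep '1 0 0 20 0 0 0;1 0 0 40 0 0 0;1 0 0 40 0 0 0;1 0 0 13 0 0 0;1 0 0 4 0 0 0'; python3 -m creep '1 0 0 0 0 0 0;1 0 0 0 0 0 0';python3 -m creep '0.5 0 0 0 0 0 0;0.2 0 0 0 0 0 0;0 0 0 0 0 0 0;0 0 0 0 0 0 0'; python3 -m creep '0 0 0 -20 0 0 0;0 0 0 -40 0 0 0;0 0 0 -50 0 0 0;0 0 0 -50 0 0 0;0 0 0 -30 0 0 0'; python3 -m creep '0 -20 -40 0 0 0 0;0 20 -40 0 0 0 0;0 20 -40 0 0 0 0;0 20 -40 0 0 0 0;0 20 -40 0 0 0 0';python3 -m creep '0 0 0 0 0 0 0;0 0 0 0 0 0 0'; python3 - <<'E'
from h import *
im=imaging.snapshot("top"); cv2.imwrite("pics/t6.png",cv2.resize(im[190:310,90:480,::-1],None,fx=2,fy=2,interpolation=cv2.INTER_CUBIC))
shift()
E
```

```text
clock: 27.85
eef_pos: [0.471, -0.0548, 0.0505]
ee_rot: [[0.91, 0.414, -0.0], [0.414, -0.91, 0.0], [-0.0, -0.0, -1.0]]
ft_force: [0.5, 0.2, -1.9]
finger_gap: 0.362
grasp_force: 30.0
clock: 28.1
eef_pos: [0.4718, -0.0555, 0.0515]
ee_rot: [[0.911, 0.413, 0.002], [0.413, -0.911, -0.0], [0.002, 0.001, -1.0]]
ft_force: [-0.1, -0.2, -0.7]
finger_gap: 0.36
grasp_force: 30.0
clock: 28.6
eef_pos: [0.471, -0.0554, 0.0504]
ee_rot: [[0.911, 0.413, 0.0], [0.413, -0.911, 0.0], [0.0, 0.0, -1.0]]
ft_force: [0.2, 0.2, -0.3]
finger_gap: 1.004
grasp_force: 0.0
clock: 29.22
eef_pos: [0.4715, -0.0553, 0.2429]
ee_rot: [[0.911, 0.413, 0.003], [0.413, -0.911, -0.001], [0.002, 0.002, -1.0]]
ft_force: [-0.5, -1.2, 0.1]
finger_gap: 0.998
grasp_force: 0.0
clock: 29.85
eef_pos: [0.4428, 0.1529, 0.2405]
ee_rot: [[0.911, 0.413, 0.001], [0.413, -0.911, -0.0], [0.0, 0.001, -1.0]]
ft_force: [0.0, -0.2, -0.7]
finger_gap: 0.996
grasp_force: 0.0
clock: 30.1
eef_pos: [0.4429, 0.151, 0.2401]
ee_rot: [[0.911, 0.413, -0.0], [0.413, -0.911, -0.0], [-0.001, 0.0, -1.0]]
ft_force: [-0.2, -1.4, -0.5]
finger_gap: 1.0
grasp_force: 0.0
t 30.15 tcp [0.443  0.1505 0.2402] gap 1.001 F [-0.5 -0.5  0.1]
```

View pics/t6.png

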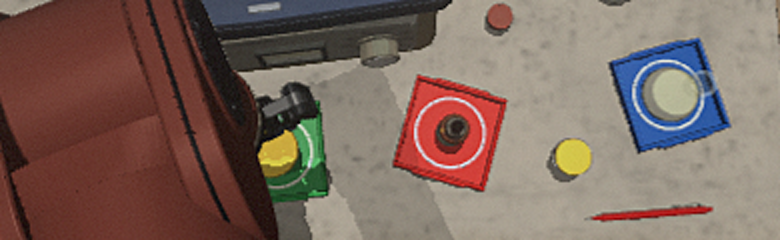

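The bottle stands upright in the middle of red (450,133), the flask is in blue, the cup is in green, and the stopper hasn't moved. I hand the job in.

```bash
python3 -c "
from cell import job
print(job.hand_in())"
```

```text
the job is handed in; nothing more can be done
None
```

The job is handed in at about 30 s: flask in blue, dropper bottle in red, sample cup in green, each looking upright and near its tray's centre in the last pictures, with the dropper bottle stood in grey on the way and lifted out again; the verdict was not reported back.

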